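# Sort the salvaged silver heat sinks into the divided tote

## Robot

A 6-joint arm with a two-finger parallel gripper is mounted at the origin on the work surface. World frame = base frame: x ahead of the robot, y to its left, z up, the work surface at z = 0. Lengths are in m, angles in rad, forces in N, time in s.
With the tool pointing down it reaches from about 0.225 to 0.875 m from the base axis. Payload 3.4 kg.
Tool frame: the origin (TCP) lies at the very end of the fingers, on their centre line; the grasp point (between the pads) lies 19 mm behind it; x points along the fingers, y is the direction in which the jaws open and shut, and the axes are right-handed (so a half turn about x gives the same grasp; the last joint's range is limited). The gripper opens to 85 mm and grips with 20 to 120 N. Pads are 22 mm wide; open, the fingers measure 114 mm over their backs; the gripper's body (76 mm by 85 mm) begins 54 mm behind the grasp point. The pads swing forward as they close: fully open they stand 13 mm farther back than shut.
Start: joints at [1.228, 0.276, 1.505, -0, 1.361, -0.121], TCP at [0.127, 0.561, 0.231] pointing down, gripper open.
Joint ranges: [-2.89, 2.89], [-0.75, 2.08], [0.22, 2.7], [-1.18, 4.32], [0.11, 2.71], [-2.7, 2.7]. Speed limits (rad/s): [2.57, 2.57, 3.14, 3.14, 3.14, 3.14].

## Interface

Orientations are given as a unit quaternion [w, x, y, z].
In Python, from rig import manip gives the robot as it stands. The module is installed in compiled form; this text tells all that it offers.
- The arm moves only by the tool play_rows, never from a script. Its argument "plan" is a list that holds one entry, the list of rows, each a list of 5 numbers: the closure, from 0 (fully open) to 1 (shut), then the shift along the tool's x, y, z in m, then the turn about the tool's x in degrees. A call has 1 to 12 rows; each row is the pose to reach, as a shift and turn from the pose measured when the call began, along the tool's axes at that moment; what a row does not reach only later rows make up. A row lasts 1/10 s, in which the tool goes at most 50 mm and 8.59 degrees, less where a joint would pass 70% of its speed; a pose out of reach is approached as far as the arm can. A call with a gripper value outside its range is refused whole. The fingers move at their own pace and stop on an object; "grip_force" is the grip in N (left out, the last holds). Time passes only in rows, so rows that repeat a pose let the fingers close. It gives the time, the measured TCP pose, the force and the opening at its end, in the units of the state.
- manip.get_state(): the state, without advancing time (a new reading comes with each control period).
- manip.get_image(name): name is "side" or "top" or "wrist"; returns (picture, depth): 384x512x3 uint8, red, green, blue; 384x512 float32, m along the optical axis (not along the pixel's ray), 0 where there is no reading.
- manip.camera_params(name): a dict with "intrinsics" (3x3 intrinsics, pixels), "R" (3x3) and "t" (3): a world point X has camera coordinates R X + t; the wrist camera has in their place "mount" (4x4, takes a point from camera to tool coordinates, whose origin is the TCP and whose axes are the tool frame's). Camera axes: x right, y down, z forward; pixel columns grow to the right and rows downward; lengths in m; the calibration is good to about 2 mm. A picture is of the moment at which its call begins: read the wrist's pose just before it. camera_params takes no time and is no camera call.
- manip.sign_off(): hands the job in, once; it reports no verdict.
The state is a dict: "clock": time; "qpos": joint angles; "qd": joint speeds; "effort": joint torques, N m; "position": TCP position; "ee_rot": TCP orientation; "contact_force": force on the tool from outside, world axes, zero at the start; "moment": the same for the moment, N m; "width": finger opening in m.
Only numpy, scipy, OpenCV 4.12 (cv2) and the standard library are available. Lean on these libraries where they do the work, as an engineer would, in place of code of your own. Each camera call takes 0.05 s, during which the arm holds its last target.

## Task

Gather the four silver heat sinks from the repair mat into the divided tote, each standing upright and flat on the floor of the compartment cut for its size (largest sink in the largest recess, and so on down to the smallest). The black heat sinks belong to another job: leave them where they stand.

Things in the scene. Friction and masses are not known exactly. Their poses are not given: they have to be found in the camera images.
- silver_xl: silver (bare aluminium) finned heat sink, the largest of four: 62 x 62 mm square block seen from above, 36 mm tall, fins upright running along its x; its outline is solid and can be gripped across either pair of parallel sides. Loose, standing on the mat (work surface z = 0). Origin at the centre of its underside, z up, x and y square to its sides.
- silver_l: silver (bare aluminium) finned heat sink, the second largest of four: 47 x 47 mm square block seen from above, 36 mm tall, fins upright running along its x; its outline is solid and can be gripped across either pair of parallel sides. Loose, standing on the mat (work surface z = 0). Origin at the centre of its underside, z up, x and y square to its sides.
- silver_m: silver (bare aluminium) finned heat sink, the second smallest of four: 32 x 32 mm square block seen from above, 36 mm tall, fins upright running along its x; its outline is solid and can be gripped across either pair of parallel sides. Loose, standing on the mat (work surface z = 0). Origin at the centre of its underside, z up, x and y square to its sides.
- silver_s: silver (bare aluminium) finned heat sink, the smallest of four: 17 x 17 mm square block seen from above, 36 mm tall, fins upright running along its x; its outline is solid and can be gripped across either pair of parallel sides. Loose, standing on the mat (work surface z = 0). Origin at the centre of its underside, z up, x and y square to its sides.
- well_xl: fixed tote compartment for the largest silver sink: yellow square liner, 92 mm outside, with an open-topped square dark-floored recess 77 x 77 mm in its middle. Origin at the centre of its underside (4 mm above the mat), z up, x and y square to its sides; recess floor 4 mm, rim top 18 mm above origin. One of four in a 2 x 2 black tote (200 mm square, walls 22 mm tall; centres 96 mm apart).
- well_l: fixed tote compartment for the second largest silver sink: yellow square liner, 92 mm outside, with an open-topped square dark-floored recess 62 x 62 mm in its middle. Origin at the centre of its underside (4 mm above the mat), z up, x and y square to its sides; recess floor 4 mm, rim top 18 mm above origin. One of four in a 2 x 2 black tote (200 mm square, walls 22 mm tall; centres 96 mm apart).
- well_m: fixed tote compartment for the second smallest silver sink: yellow square liner, 92 mm outside, with an open-topped square dark-floored recess 47 x 47 mm in its middle. Origin at the centre of its underside (4 mm above the mat), z up, x and y square to its sides; recess floor 4 mm, rim top 18 mm above origin. One of four in a 2 x 2 black tote (200 mm square, walls 22 mm tall; centres 96 mm apart).
- well_s: fixed tote compartment for the smallest silver sink: yellow square liner, 92 mm outside, with an open-topped square dark-floored recess 32 x 32 mm in its middle. Origin at the centre of its underside (4 mm above the mat), z up, x and y square to its sides; recess floor 4 mm, rim top 18 mm above origin. One of four in a 2 x 2 black tote (200 mm square, walls 22 mm tall; centres 96 mm apart).
- black_l: black finned heat sink, a look-alike that belongs to another job: 47 x 47 mm square, 36 mm tall. Loose on the mat, origin at the centre of its underside. To be left alone.
- black_m: black finned heat sink, a look-alike that belongs to another job: 32 x 32 mm square, 36 mm tall. Loose on the mat, origin at the centre of its underside. To be left alone.
There are look-alikes about, which are no part of the job. What is shaped like the well_l but pink is not meant.

How it is judged:
At the end, for the whole second after the job is handed in: Each silver heat sink stands released and at rest in the compartment of its own size: within 13 mm of the recess centre, its underside on the recess floor (less than 4 mm above it), tilted less than 0.1 rad; both black heat sinks are within 20 mm of where they started (horizontal distance between silver_xl and well_xl below 0.013 m and z of silver_xl in the frame of well_xl between 0.001 and 0.008 m and angle between each of silver_xl, silver_l, silver_m, silver_s's own z axis and vertical below 0.1 rad and linear speed of each of silver_xl, silver_l, silver_m, silver_s below 0.02 m/s and horizontal distance between silver_l and well_l below 0.013 m and z of silver_l in the frame of well_l between 0.001 and 0.008 m and horizontal distance between silver_m and well_m below 0.013 m and z of silver_m in the frame of well_m between 0.001 and 0.008 m and horizontal distance between silver_s and well_s below 0.013 m and z of silver_s in the frame of well_s between 0.001 and 0.008 m and distance of each of black_l, black_m from where it was at the start of the episode below 0.02 m); the robot touches nothing.
It fails at once if a black heat sink is moved 20 mm or more (distance of any of black_l, black_m from where it was at the start of the episode above 0.02 m).
It also fails if it takes over 96 s, if anything falls off the work surface, if the arm or the gripper's body presses on something with over 40 N, if the wrist force passes 120 N, or if a joint passes its speed limit or range.

## Working session

There is one attempt and no reset: what is moved stays moved. The work goes in short steps, Python scripts to look and compute and a tool call to move; the robot and the scene stay as the last step left them, time stands still between calls to the robot, and variables do not carry over. Pictures are saved under pics/ and viewed, and the job is handed in when it is done.

Besides the shell and the picture viewer there is one more tool, called after "Emit:" by a JSON object that holds its "fn" and its "kwargs", one argument or row to a line. play_rows: Moves the arm, as the interface text tells. Its arguments: {"type":"object","properties":{"plan":{"type":"array","items":{"type":"array","items":{"type":"array","items":{"type":"number"}}}},"grip_force":{"type":"number"}},"required":["plan"]}

```bash
mkdir -p pics; python3 - <<'E'
from rig import manip
import cv2,numpy as np
s=manip.get_state();print(s)
for n in ["top","side"]:
    im,d=manip.get_image(n);cv2.imwrite(f"pics/{n}0.png",im[:,:,::-1]);np.savez(f"{n}0.npz",im=im,d=d)
    print(n,manip.camera_params(n))
print(manip.camera_params("wrist"))
E
```

```text
{'clock': 0.0, 'qpos': array([ 1.22800071e+00,  2.76582368e-01,  1.50611442e+00,  2.73325231e-05,
        1.36070598e+00, -1.20976071e-01]), 'qd': array([-0.00069959,  0.00124325, -0.00108217,  0.00053676, -0.00226371,
       -0.00104707]), 'effort': array([-5.62541882e-04, -4.16780448e+01, -2.45820379e+01,  1.41469377e-05,
        1.07293355e-02, -4.84165497e-06]), 'position': array([0.12630857, 0.56042114, 0.23045437]), 'ee_rot': array([ 0.7026054 ,  0.07764567,  0.70291794, -0.07888702]), 'contact_force': array([-0.55995323,  0.16894151,  0.2615986 ]), 'moment': array([ 0.03345606,  0.02171701, -0.00438618]), 'width': 0.08516276027926516}
top {'intrinsics': array([[394.53344074,   0.        , 256.32725198],
       [  0.        , 394.53344074, 188.01985339],
       [  0.        ,   0.        ,   1.        ]]), 'R': array([[ 0.0281868 , -0.9994792 , -0.01571089],
       [-0.9972854 , -0.0270484 , -0.06848509],
       [ 0.06802447,  0.01759861, -0.99752843]]), 't': array([-0.00206487,  0.52008356,  0.98820946])}
side {'intrinsics': array([[478.72334454,   0.        , 253.87234731],
       [  0.        , 478.72334454, 194.57690181],
       [  0.        ,   0.        ,   1.        ]]), 'R': array([[-0.94432748, -0.3290042 ,  0.00135831],
       [-0.19613434,  0.55963221, -0.80519756],
       [ 0.26415322, -0.76063659, -0.5930051 ]]), 't': array([0.48535223, 0.14152717, 0.96684739])}
{'intrinsics': array([[278.24894426,   0.        , 259.29200509],
       [  0.        , 278.24894426, 191.73177109],
       [  0.        ,   0.        ,   1.        ]]), 'mount': array([[-9.93938189e-04, -2.75278157e-01,  9.61364108e-01,
        -1.41695915e-01],
       [ 9.99999461e-01,  1.33469128e-05,  1.03770440e-03,
         2.67281271e-04],
       [-2.98488598e-04,  9.61364622e-01,  2.75277995e-01,
        -7.00198183e-02],
       [ 0.00000000e+00,  0.00000000e+00,  0.00000000e+00,
         1.00000000e+00]])}
```

View pics/top0.png

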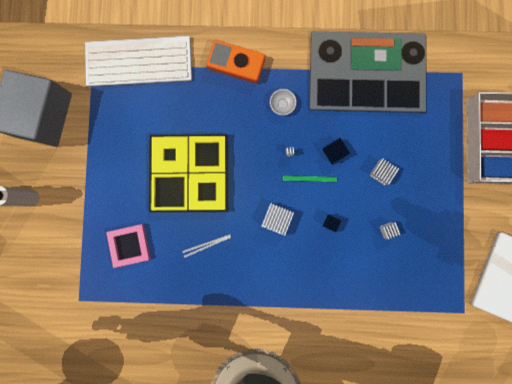

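View pics/side0.png

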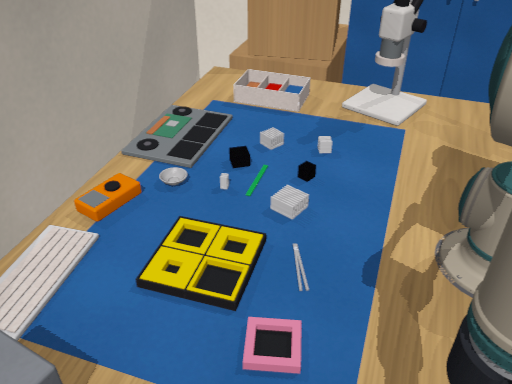

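```bash
cat > h.py <<'E'
from rig import manip
import cv2,numpy as np
from scipy.spatial.transform import Rotation as Ro
def world(n,d,pose=None):
    p=manip.camera_params(n);K=p["intrinsics"]
    v,u=np.mgrid[:d.shape[0],:d.shape[1]]
    c=np.stack([(u-K[0,2])/K[0,0]*d,(v-K[1,2])/K[1,1]*d,d],-1)
    if n=="wrist":
        M=p["mount"];c=c@M[:3,:3].T+M[:3,3]
        pos,q=pose;R=Ro.from_quat(np.roll(q,-1)).as_matrix()
        return c@R.T+pos
    return (c-p["t"])@p["R"]
def pix(n,X):
    p=manip.camera_params(n);c=p["R"]@X+p["t"];return (p["intrinsics"]@c)[:2]/c[2]
E
python3 - <<'E'
from h import *
z=np.load("top0.npz");d=z["d"];im=z["im"];W=world("top",d)
K=manip.camera_params("top")
print("tcp pix",pix("top",np.array([.126,.56,.23])))
h=W[...,2]
print("mat z",[np.round(W[v,u],4) for u,v in [(110,200),(260,280),(440,120),(300,240)]])
m=((h>0.026)&(h<0.06)&(d>0)).astype(np.uint8)
n,lab,st,ce=cv2.connectedComponentsWithStats(m)
for i in range(1,n):
    if st[i,4]<25 or st[i,4]>3000: continue
    P=W[lab==i]; r=cv2.minAreaRect((P[:,:2]*1000).astype(np.float32))
    print(i,ce[i].round(),st[i,4],"c",np.round(r[0],1),"sz",np.round(r[1],1),"ang",round(r[2],1),"z",np.median(P[:,2]).round(4), im[lab==i].mean(0).round())
hsv=cv2.cvtColor(im,cv2.COLOR_RGB2HSV)
y=((hsv[...,0]>22)&(hsv[...,0]<38)&(hsv[...,1]>150)&(hsv[...,2]>120)).astype(np.uint8)
y[:, 240:]=0
cs,hi=cv2.findContours(y,cv2.RETR_CCOMP,cv2.CHAIN_APPROX_NONE)
for c,hh in zip(cs,hi[0]):
    a=cv2.contourArea(c)
    if a<50: continue
    c=c[:,0]
    # rays to rim plane z=.022
    p=K;Kc=p["intrinsics"]
    ray=np.c_[(c[:,0]-Kc[0,2])/Kc[0,0],(c[:,1]-Kc[1,2])/Kc[1,1],np.ones(len(c))]@p["R"]
    o=-p["R"].T@p["t"]; X=o+ray*((0.022-o[2])/ray[:,2])[:,None]
    r=cv2.minAreaRect((X[:,:2]*1000).astype(np.float32))
    print("hole" if hh[3]>=0 else "outer",c.mean(0).round(),np.round(r[0],1),np.round(r[1],1),round(r[2],1))
big=cv2.resize(im[120:260,250:420],None,fx=4.5,fy=4.2,interpolation=cv2.INTER_CUBIC)
cv2.imwrite("pics/crop1.png",big[:,:,::-1])
E
```

```text
tcp pix [-28.87805449 372.55761319]
mat z [array([0.4795, 0.3921, 0.0019]), array([ 0.2862, -0.0034,  0.0007]), array([ 0.7115, -0.4605,  0.0013]), array([ 0.3904, -0.1033, -0.001 ])]
1 [235.  60.] 1540 c [847.8  75.4] sz [140.1  76.5] ang 74.2 z 0.035 [179. 104.  58.]
2 [ 57. 117.] 450 c [685.2 523.1] sz [ 16.4 148.9] ang 73.4 z 0.0431 [56. 54. 54.]
3 [488. 136.] 1709 c [ 658.6 -576.6] sz [100.6 221.1] ang 89.4 z 0.0344 [155.  94.  88.]
25 [488. 115.] 27 c [ 719.5 -571.9] sz [17.3 26.6] ang 40.9 z 0.0268 [185. 100.  62.]
53 [337. 150.] 242 c [ 619.2 -188.1] sz [46.  47.6] ang 32.4 z 0.0344 [11. 21. 37.]
77 [497. 167.] 592 c [ 588.9 -587. ] sz [70.3 50.5] ang 89.4 z 0.0346 [ 41.  75. 133.]
78 [385. 172.] 230 c [ 568.9 -309.5] sz [47.6 47. ] ang 58.4 z 0.0344 [164. 167. 173.]
94 [ 28. 198.] 138 c [478.1 586.3] sz [19.7 43.2] ang 88.2 z 0.0431 [109.  95.  84.]
102 [266. 215.] 26 c [452.2 -14.8] sz [ 2.3 59. ] ang 69.7 z 0.0364 [193. 195. 204.]
103 [269. 216.] 28 c [450.1 -21.9] sz [ 2.3 59. ] ang 69.7 z 0.0356 [191. 194. 201.]
104 [272. 217.] 28 c [447.  -28.7] sz [ 2.4 59.2] ang 69.6 
[... 243 characters left out ...]
5] ang 69.9 z 0.0353 [191. 193. 202.]
113 [286. 222.] 30 c [434.5 -63.8] sz [ 2.4 61.3] ang 69.8 z 0.0355 [189. 192. 199.]
115 [288. 224.] 31 c [431.4 -70.6] sz [ 2.5 59.1] ang 69.9 z 0.0348 [168. 176. 192.]
118 [335. 225.] 66 c [ 432.8 -186.6] sz [16.6 31.1] ang 65.2 z 0.0352 [14. 25. 45.]
119 [391. 231.] 145 c [ 421.5 -324.9] sz [32.3 32.5] ang 21.5 z 0.0341 [153. 156. 163.]
122 [239. 379.] 50 c [53.1 39.7] sz [ 5.1 41.4] ang 38.7 z 0.0312 [106.  96.  80.]
outer [188. 170.] [554.3 189.7] [190.1 188.1] 1.9
hole [206. 191.] [507.5 138.7] [48.5 48.5] 2.0
hole [169. 192.] [504.6 234.4] [79.5 76.8] 2.3
hole [169. 154.] [601.  238.5] [31.4 30.9] 2.4
hole [207. 154.] [603.5 142.3] [62.  64.7] 1.5
```

View pics/crop1.png

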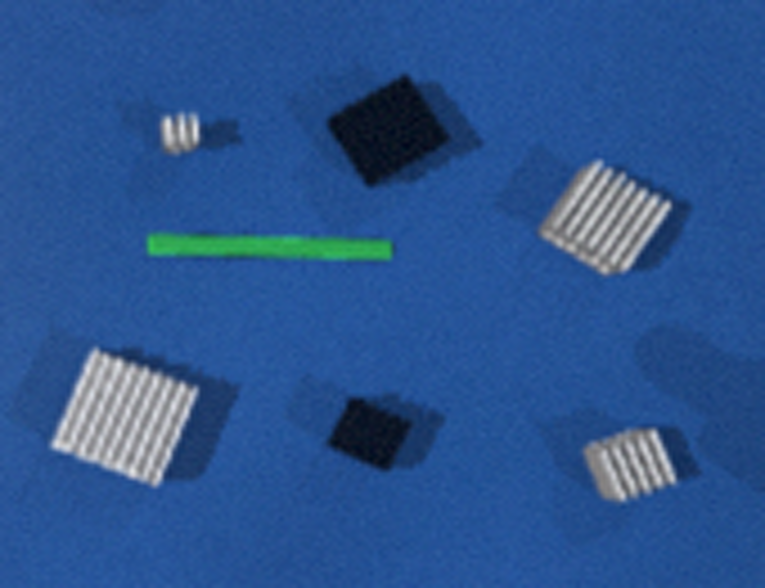

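```bash
cat >> h.py <<'E'
def st():
    s=manip.get_state();R=Ro.from_quat(np.roll(s["ee_rot"],-1)).as_matrix();return s,R
def go(x,y,z,yaw):
    """yaw deg: wanted world angle of tool y (mod 180)"""
    s,R=st();sh=R.T@(np.array([x,y,z])-s["position"])
    cur=np.degrees(np.arctan2(R[1,1],R[0,1]))
    d=(yaw-cur+90)%180-90
    print("clk",round(s["clock"],2),"pos",s["position"].round(4),"yaw",cur.round(1),"q6",s["qpos"][5].round(2),"w",s["width"].round(4),"F",s["contact_force"].round(1),"toolx",R[:,0].round(3))
    print("shift",sh.round(4),"turn",round(-d,1),"or",round(-d+180 if -d<0 else -d-180,1))
E
python3 - <<'E'
from h import *
z=np.load("top0.npz");d=z["d"];im=z["im"];W=world("top",d)
print(np.round(W[145:160,283:298,2]*1000).astype(int))
for nm,(u,v) in dict(s=(290,152),bm=(332,223)).items():
    sub=np.zeros(d.shape,bool);sub[v-12:v+12,u-12:u+12]=1
    P=W[sub&(W[...,2]>0.02)];r=cv2.minAreaRect((P[:,:2]*1000).astype(np.float32));print(nm,r,len(P))
print("stick",W[179,285].round(3),W[179,310].round(3),W[180,334].round(3))
go(.442,-.043,.2,-20)
E
```

```text
[[  -1    1    4   -1    1    2    2   -3    1   -1    1    0   -2    2
    -1]
 [   1   -3   -1    0   -4    1    3   -1    1    3    1   -1   -2   -1
     1]
 [   2    1    4   -1   -1   -1    1    1    4   -1    3   -1    2   -1
     0]
 [  -1    2   -2   -2   40   -2   25   39    3   32   38    0    1    2
    -2]
 [  -1    0    1   23   37   -2   25   35    2   28   37    2    2    0
     1]
 [   1    1   -1   18   38    4   23   37    8   25   38    0   -3   -2
     0]
 [   3   -2    0   14   37    5   20   36    9   21   37   -2    1    5
     1]
 [  -1    0    4   11   35    8   16   36    3   20   36   -1   -4    4
     1]
 [   3    0    1    4   37    7   12   34    5   17   40    3    0    0
    -1]
 [   1    3    2    1   34    8   10   37    8   13   31    1    2   -1
    -1]
 [   1    2    1    0   28    7    7   23    7   10   12    1    2    2
     1]
 [  -3   -1    2    0    8    8    5    1   -1   -4    1    4    0    2
     1]
 [   2    1    1    0   -3   -1    1    1    2    3    2    2    4    1
     0]
 [   2    0    1   -4    1    1   -1    2    0    2    1    
[... 174 characters left out ...]
399414062), 71.98226165771484) 34
bm ((451.3039245605469, -103.52407836914062), (192.91571044921875, 36.15019989013672), 79.26761627197266) 133
stick [ 0.546 -0.061  0.006] [ 0.548 -0.125  0.005] [ 0.547 -0.187  0.005]Traceback (most recent call last):
  File "<stdin>", line 8, in <module>
  File "h.py", line 22, in go
    print("clk",round(s["clock"],2),"pos",s["position"].round(4),"yaw",cur.round(1),"q6",s["qpos"][5].round(2),"w",s["width"].round(4),"F",s["contact_force"].round(1),"toolx",R[:,0].round(3))
                                                                                                                   ^^^^^^^^^^^^^^^^
AttributeError: 'float' object has no attribute 'round'
```

```bash
sed -i 's/s\["width"\].round(4)/round(s["width"],4)/' h.py
python3 - <<'E'
from h import *
z=np.load("top0.npz");W=world("top",z["d"])
print("s",W[151,287],W[151,290],W[151,293],W[148,290])
go(.442,-.043,.2,-20)
E
```

```text
s [ 0.61400406 -0.06249903  0.03688388] [ 0.61427947 -0.07006378  0.03638548] [ 0.61436465 -0.07754997  0.03703772] [ 0.62144118 -0.06972168  0.03900904]
clk 0.1 pos [0.1263 0.5605 0.2305] yaw 77.3 q6 -0.12 w 0.0853 F [0.  0.7 0.4] toolx [-0.001 -0.002 -1.   ]
shift [ 0.0313 -0.5192  0.4407] turn -82.7 or 97.3
```

Emit:
{"fn": "play_rows", "kwargs": {
  "plan": [
    [[0,0.03,-0.52,0.44,7.7],[0,0.03,-0.52,0.44,7.7],[0,0.03,-0.52,0.44,7.7],[0,0.03,-0.52,0.44,7.7],[0,0.03,-0.52,0.44,7.7],[0,0.03,-0.52,0.44,7.7],[0,0.03,-0.52,0.44,7.7],[0,0.03,-0.52,0.44,7.7],[0,0.03,-0.52,0.44,7.7],[0,0.03,-0.52,0.44,7.7],[0,0.03,-0.52,0.44,7.7],[0,0.03,-0.52,0.44,7.7]]
  ],
  "grip_force": 50
}}

```text
clock: 1.3
position: [0.4035, 0.0272, 0.2048]
ee_rot: [0.696, 0.125, 0.696, -0.126]
contact_force: [0.4, -0.7, -0.2]
width: 0.0853
```

```bash
python3 - <<'E'
from h import *
go(.442,-.043,.2,69.6)
E
```

```text
clk 1.3 pos [0.4035 0.0272 0.2048] yaw 69.6 q6 -1.32 w 0.0853 F [ 0.4 -0.7 -0.2] toolx [-0.    -0.001 -1.   ]
shift [ 0.0048 -0.0523  0.0606] turn -0.0 or 180.0
```

Emit:
{"fn": "play_rows", "kwargs": {
  "plan": [
    [[0,0.04,-0.052,0.061,0],[0,0.04,-0.052,0.061,0],[0,0.04,-0.052,0.061,0],[0,0.04,-0.052,0.061,0]]
  ]
}}

```text
clock: 1.7
position: [0.4418, -0.0431, 0.164]
ee_rot: [0.695, 0.126, 0.697, -0.126]
contact_force: [0.2, -0.2, 0.4]
width: 0.0853
```

```bash
cat >> h.py <<'E'
def wrist(tag):
    s,R=st();im,d=manip.get_image("wrist");cv2.imwrite(f"pics/{tag}.png",im[:,:,::-1])
    W=world("wrist",d,(s["position"],s["ee_rot"]));np.savez(tag+".npz",im=im,d=d,W=W);return im,d,W
def tops(W,d,lo=.03,hi=.043,mn=60,close=5):
    m=((W[...,2]>lo)&(W[...,2]<hi)&(d>0)&(d<.6)).astype(np.uint8)
    m=cv2.morphologyEx(m,cv2.MORPH_CLOSE,np.ones((close,close)))
    n,lab,stt,ce=cv2.connectedComponentsWithStats(m)
    for i in range(1,n):
        if stt[i,4]<mn: continue
        P=W[(lab==i)&(W[...,2]>lo)&(W[...,2]<hi)&(d>0)]
        r=cv2.minAreaRect((P[:,:2]*1000).astype(np.float32))
        print("top px",ce[i].round(),"c",np.round(r[0],1),"sz",np.round(r[1],1),"ang",round(r[2],1),"z",np.median(P[:,2]).round(4))
E
python3 - <<'E'
from h import *
im,d,W=wrist("w1");tops(W,d)
go(.442,-.043,.2,69.6)
E
```

```text
top px [244. 186.] c [437.6 -56.3] sz [32.  61.9] ang 69.6 z 0.0349
top px [268. 184.] c [445.3 -35.2] sz [ 1.1 61.3] ang 69.9 z 0.035
top px [282. 185.] c [450.8 -21.1] sz [17.2 62.2] ang 70.3 z 0.035
top px [136. 224.] c [ 437.  -179.9] sz [32.9 33.1] ang 64.6 z 0.0343
top px [ 13. 256.] c [ 422.7 -324.6] sz [32.2 35.4] ang 22.3 z 0.0335
top px [ 96. 360.] c [ 574.6 -306.9] sz [39.4 42.7] ang 58.6 z 0.0342
clk 1.75 pos [ 0.4418 -0.0424  0.1646] yaw 69.5 q6 -1.47 w 0.0853 F [0.4 0.2 0.5] toolx [-0.002 -0.    -1.   ]
shift [-0.0354 -0.0005  0.0004] turn -0.1 or 179.9
```

View pics/w1.png

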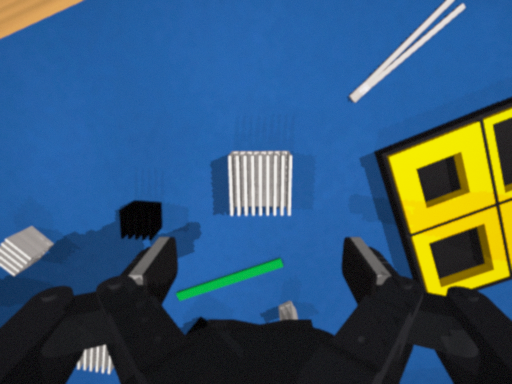

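```bash
python3 - <<'E'
from h import *
z=np.load("w1.npz");W=z["W"]
for u,v in [(165,240),(150,242),(172,240),(170,265),(155,265),(140,275),(352,242),(365,242),(360,265)]:
    print(u,v,W[v,u].round(4), z["d"][v,u].round(3))
E
```

```text
165 240 [ 0.4159 -0.0814  0.1835] 0.134
150 242 [ 0.4703 -0.1935  0.0009] 0.334
172 240 [ 0.4174 -0.0788  0.1824] 0.135
170 265 [ 0.427  -0.0824  0.1882] 0.132
155 265 [ 0.4181 -0.0796  0.2039] 0.115
140 275 [ 0.4161 -0.0811  0.2134] 0.105
352 242 [0.4471 0.0021 0.1858] 0.132
365 242 [5.613e-01 4.830e-02 3.000e-04] 0.335
360 265 [ 0.4502 -0.      0.2004] 0.119
```

Emit:
{"fn": "play_rows", "kwargs": {
  "plan": [
    [[0,0.05,0,0.001,0],[0,0.1,0,0.001,0],[0,0.135,0,0.001,0],[0,0.156,0,0.001,0],[0,0.156,0,0.001,0],[0.3,0.156,0,0.001,0],[0.5,0.156,0,0.001,0],[1,0.156,0,0.001,0],[1,0.156,0,0.001,0],[1,0.156,0,0.001,0],[1,0.156,0,0.001,0]]
  ]
}}

```text
clock: 2.85
position: [0.4439, -0.0427, 0.0105]
ee_rot: [0.697, 0.126, 0.695, -0.126]
contact_force: [-0.8, 2.3, 8.0]
width: 0.061
```

```bash
python3 - <<'E'
from h import *
go(.442,-.043,.12,69.6)
E
```

```text
clk 2.85 pos [ 0.4439 -0.0427  0.0105] yaw 69.5 q6 -1.47 w 0.061 F [-0.8  2.3  8. ] toolx [ 0.002 -0.001 -1.   ]
shift [-0.1095 -0.0009 -0.0014] turn -0.1 or 179.9
```

Emit:
{"fn": "play_rows", "kwargs": {
  "plan": [
    [[1,-0.03,0,0,0],[1,-0.07,0,0,0],[1,-0.11,0,0,0],[1,-0.11,0,0,0]]
  ]
}}

```text
clock: 3.25
position: [0.4479, -0.0437, 0.1262]
ee_rot: [0.701, 0.125, 0.69, -0.126]
contact_force: [1.9, -0.2, -1.1]
width: 0.0613
```

```bash
python3 - <<'E'
from h import *
go(.505,.235,.12,92)
im,d,W=wrist("w2")
E
```

```text
clk 3.25 pos [ 0.4479 -0.0437  0.1262] yaw 69.5 q6 -1.47 w 0.0613 F [ 1.9 -0.2 -1.1] toolx [ 0.015 -0.004 -1.   ]
shift [ 0.0059  0.281  -0.0442] turn -22.5 or 157.5
```

View pics/w2.png

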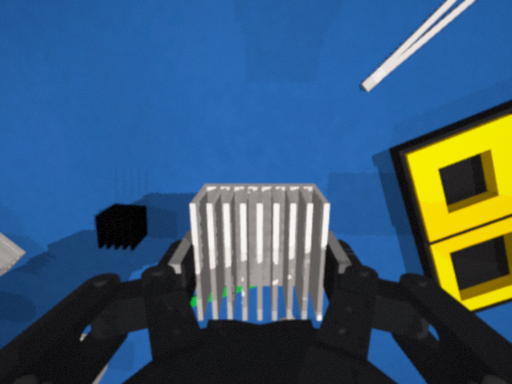

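Emit:
{"fn": "play_rows", "kwargs": {
  "plan": [
    [[1,0.006,0.04,-0.006,-4],[1,0.006,0.08,-0.012,-10],[1,0.006,0.125,-0.02,-16],[1,0.006,0.17,-0.027,-22.5],[1,0.006,0.21,-0.033,-22.5],[1,0.006,0.25,-0.039,-22.5],[1,0.006,0.27,-0.042,-22.5],[1,0.006,0.281,-0.044,-22.5],[1,0.006,0.281,-0.044,-22.5],[1,0.006,0.281,-0.044,-22.5],[1,0.006,0.281,-0.044,-22.5]]
  ]
}}

```text
clock: 4.4
position: [0.5026, 0.234, 0.1172]
ee_rot: [0.71, -0.013, 0.704, 0.011]
contact_force: [-0.6, 0.2, -2.3]
width: 0.0611
```

```bash
python3 - <<'E'
from h import *
im,d,W=wrist("w3")
go(.505,.235,.019,92)
E
```

```text
clk 4.45 pos [0.5028 0.234  0.1174] yaw 91.9 q6 -1.29 w 0.0609 F [-1.1  1.3 -1.2] toolx [ 0.009 -0.003 -1.   ]
shift [0.0984 0.0012 0.0014] turn -0.1 or 179.9
```

View pics/w3.png

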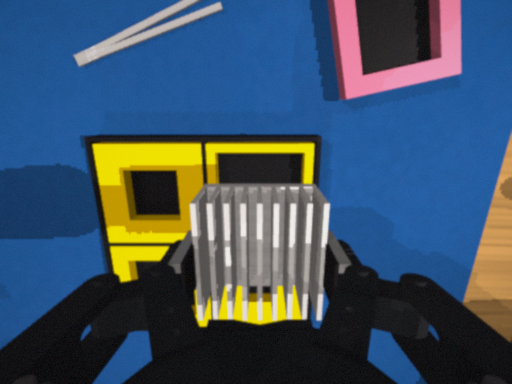

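```bash
python3 - <<'E'
from h import *
z=np.load("w3.npz");W=z["W"]
for u,v in [(118,190),(119,150),(190,190)]: print(W[v,u].round(4))
# scan row 180 & col 155 for rim -> recess
r=W[180,90:205];print([(90+i,p.round(4).tolist()) for i,p in enumerate(r) if i and abs(p[2]-r[i-1][2])>.005])
c=W[135:245,155];print([(135+i,p.round(4).tolist()) for i,p in enumerate(c) if i and abs(p[2]-c[i-1][2])>.005])
c=W[130:185,265];print([(130+i,p.round(4).tolist()) for i,p in enumerate(c) if i and abs(p[2]-c[i-1][2])>.005])
r=W[170,190:330];print([(190+i,p.round(4).tolist()) for i,p in enumerate(r) if i and abs(p[2]-r[i-1][2])>.005])
E
```

```text
[0.5047 0.1081 0.0201]
[0.4688 0.1132 0.0208]
[0.5023 0.1725 0.0206]
[(92, [0.4963, 0.0861, 0.0201]), (178, [0.4934, 0.1623, 0.0208])]
[(136, [0.4561, 0.1441, 0.0189]), (141, [0.4622, 0.138, 0.0032]), (142, [0.4622, 0.1406, 0.0105]), (143, [0.4621, 0.1433, 0.018]), (170, [0.488, 0.138, 0.0083]), (183, [0.4314, 0.2324, 0.2583]), (184, [0.5015, 0.1367, 0.0076])]
[(135, [0.4526, 0.2374, 0.0121]), (136, [0.4526, 0.2372, 0.0218]), (141, [0.4586, 0.2378, 0.0049]), (142, [0.4586, 0.2376, 0.013]), (143, [0.4586, 0.2375, 0.0208]), (153, [0.469, 0.2381, 0.0074]), (183, [0.4714, 0.2366, 0.1054])]
[(217, [0.4852, 0.1954, 0.0121]), (303, [0.4818, 0.2723, 0.0154]), (304, [0.4807, 0.2724, 0.0206]), (313, [0.4823, 0.282, 0.0116]), (320, [0.4845, 0.291, -0.0003])]
```

Emit:
{"fn": "play_rows", "kwargs": {
  "plan": [
    [[1,0.04,0.001,0.002,0],[1,0.065,0.001,0.002,0],[1,0.08,0.001,0.002,0],[1,0.088,0.001,0.002,0],[1,0.094,0.001,0.002,0],[1,0.096,0.001,0.002,0],[1,0.096,0.001,0.002,0]]
  ]
}}

```text
clock: 5.15
position: [0.5061, 0.2347, 0.0219]
ee_rot: [0.711, -0.013, 0.703, 0.011]
contact_force: [0.4, -0.2, -1.2]
width: 0.0611
```

```bash
python3 - <<'E'
from h import *
go(.505,.235,.019,92)
E
```

```text
clk 5.15 pos [0.5061 0.2347 0.0219] yaw 91.9 q6 -1.29 w 0.0611 F [ 0.4 -0.2 -1.2] toolx [ 0.01  -0.003 -1.   ]
shift [ 0.0029  0.0003 -0.0011] turn -0.1 or 179.9
```

Emit:
{"fn": "play_rows", "kwargs": {
  "plan": [
    [[1,0.003,0,-0.001,0],[1,0.003,0,-0.001,0],[0,0.003,0,-0.001,0],[0,0.003,0,-0.001,0],[0,0.003,0,-0.001,0],[0,-0.01,0,-0.001,0],[0,-0.04,0,-0.001,0],[0,-0.09,0,-0.001,0],[0,-0.14,0,-0.001,0],[0,-0.14,0,-0.001,0]]
  ]
}}

```text
clock: 6.15
position: [0.5084, 0.2368, 0.1695]
ee_rot: [0.716, -0.011, 0.698, 0.012]
contact_force: [0.6, 0.6, 0.0]
width: 0.0857
```

```bash
python3 - <<'E'
from h import *
im,d,W=wrist("w4");tops(W,d,.036,.052)
go(.569,-.309,.16,58.4)
E
```

```text
top px [238. 178.] c [505.4 217. ] sz [62.3 24.8] ang 1.9 z 0.0429
top px [258. 176.] c [504.6 235.6] sz [61.5  1. ] ang 1.8 z 0.0431
top px [276. 178.] c [504.  254.3] sz [61.9 24.6] ang 2.1 z 0.043
top px [507. 305.] c [644.3 531.1] sz [ 4.1 28.3] ang 79.6 z 0.0409
clk 6.2 pos [0.5063 0.236  0.1661] yaw 91.9 q6 -1.29 w 0.0853 F [-0.3 -0.1 -0.8] toolx [ 0.019 -0.    -1.   ]
shift [ 0.0073 -0.5468  0.0444] turn 33.5 or -146.5
```

View pics/w4.png

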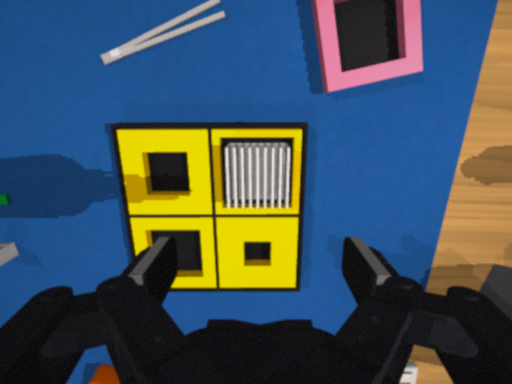

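Emit:
{"fn": "play_rows", "kwargs": {
  "plan": [
    [[0,0.007,-0.547,0.044,33.5],[0,0.007,-0.547,0.044,33.5],[0,0.007,-0.547,0.044,33.5],[0,0.007,-0.547,0.044,33.5],[0,0.007,-0.547,0.044,33.5],[0,0.007,-0.547,0.044,33.5],[0,0.007,-0.547,0.044,33.5],[0,0.007,-0.547,0.044,33.5],[0,0.007,-0.547,0.044,33.5],[0,0.007,-0.547,0.044,33.5],[0,0.007,-0.547,0.044,33.5],[0,0.007,-0.547,0.044,33.5]]
  ]
}}

```text
clock: 7.4
position: [0.5684, -0.3156, 0.1578]
ee_rot: [0.686, 0.195, 0.673, -0.193]
contact_force: [-0.4, 0.2, -0.4]
width: 0.0857
```

```bash
python3 - <<'E'
from h import *
im,d,W=wrist("w5");tops(W,d,close=7)
go(.569,-.309,.13,58.4)
E
```

```text
top px [159.  50.] c [ 422.7 -324.7] sz [32.4 32. ] ang 22.0 z 0.0349
top px [508.  91.] c [616.3 -75.7] sz [ 8.1 16.8] ang 89.4 z 0.0332
top px [399. 159.] c [ 620.5 -187.5] sz [48.8 46.8] ang 32.5 z 0.035
top px [264. 181.] c [ 570.4 -309.5] sz [47.  47.5] ang 58.2 z 0.0349
top px [ 84. 280.] c [ 554.1 -541.5] sz [43.8 20.9] ang 54.8 z 0.0365
clk 7.45 pos [ 0.5678 -0.3119  0.1578] yaw 58.2 q6 -1.63 w 0.0854 F [ 0.3  0.7 -0.7] toolx [ 0.017  0.001 -1.   ]
shift [ 0.0278  0.0028 -0.0009] turn -0.2 or 179.8
```

View pics/w5.png

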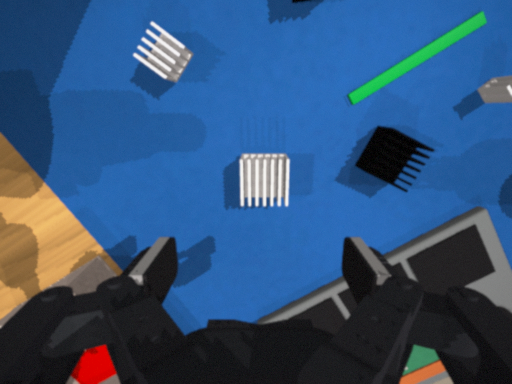

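```bash
python3 - <<'E'
from h import *
go(.570,-.3095,.012,58.2)
E
```

```text
clk 7.45 pos [ 0.5678 -0.3119  0.1578] yaw 58.2 q6 -1.63 w 0.0854 F [ 0.3  0.7 -0.7] toolx [ 0.017  0.001 -1.   ]
shift [ 0.1458  0.0018 -0.0014] turn -0.0 or 180.0
```

Emit:
{"fn": "play_rows", "kwargs": {
  "plan": [
    [[0,0.04,0.002,-0.001,0],[0,0.09,0.002,-0.001,0],[0,0.125,0.002,-0.001,0],[0,0.145,0.002,-0.001,0],[0,0.146,0.002,-0.001,0],[0.3,0.146,0.002,-0.001,0],[0.5,0.146,0.002,-0.001,0],[1,0.146,0.002,-0.001,0],[1,0.146,0.002,-0.001,0],[1,0.146,0.002,-0.001,0],[1,0.146,0.002,-0.001,0]]
  ]
}}

```text
clock: 8.55
position: [0.5716, -0.3101, 0.0138]
ee_rot: [0.687, 0.196, 0.673, -0.192]
contact_force: [0.7, 0.8, 6.1]
width: 0.0458
```

Emit:
{"fn": "play_rows", "kwargs": {
  "plan": [
    [[1,-0.03,0,0,0],[1,-0.07,0,0,0],[1,-0.11,0,0,0],[1,-0.11,0,0,0],[1,-0.11,0,0,0]]
  ]
}}

```text
clock: 9.05
position: [0.5696, -0.3103, 0.1251]
ee_rot: [0.688, 0.195, 0.672, -0.192]
contact_force: [0.2, 0.2, -1.7]
width: 0.0461
```

```bash
python3 - <<'E'
from h import *
go(.604,.1425,.12,92)
E
```

```text
clk 9.05 pos [ 0.5696 -0.3103  0.1251] yaw 58.2 q6 -1.63 w 0.0461 F [ 0.2  0.2 -1.7] toolx [ 0.022 -0.002 -1.   ]
shift [ 0.005   0.4027 -0.2097] turn -33.8 or 146.2
```

Emit:
{"fn": "play_rows", "kwargs": {
  "plan": [
    [[1,0.005,0.032,-0.016,-4],[1,0.005,0.068,-0.035,-8],[1,0.005,0.108,-0.056,-14],[1,0.005,0.15,-0.078,-20],[1,0.005,0.192,-0.1,-26],[1,0.005,0.234,-0.122,-32],[1,0.005,0.276,-0.144,-33.8],[1,0.005,0.316,-0.165,-33.8],[1,0.005,0.352,-0.183,-33.8],[1,0.005,0.38,-0.198,-33.8],[1,0.005,0.403,-0.21,-33.8],[1,0.005,0.403,-0.21,-33.8]]
  ]
}}

```text
clock: 10.25
position: [0.6024, 0.1462, 0.1177]
ee_rot: [0.713, -0.014, 0.701, 0.013]
contact_force: [0.1, -0.5, -1.0]
width: 0.0462
```

Emit:
{"fn": "play_rows", "kwargs": {
  "plan": [
    [[1,0,0,0,0],[1,0,0,0,0]]
  ]
}}

```text
clock: 10.45
position: [0.6011, 0.1455, 0.116]
ee_rot: [0.712, -0.014, 0.702, 0.013]
contact_force: [0.2, 1.1, -1.0]
width: 0.0459
```

```bash
python3 - <<'E'
from h import *
im,d,W=wrist("w6");
go(.604,.1425,.0235,92)
E
```

```text
clk 10.5 pos [0.6015 0.1452 0.1165] yaw 92.1 q6 -1.48 w 0.0465 F [-0.8  0.5 -1.1] toolx [ 0.015 -0.002 -1.   ]
shift [ 0.0931 -0.0025  0.001 ] turn 0.1 or -179.9
```

View pics/w6.png

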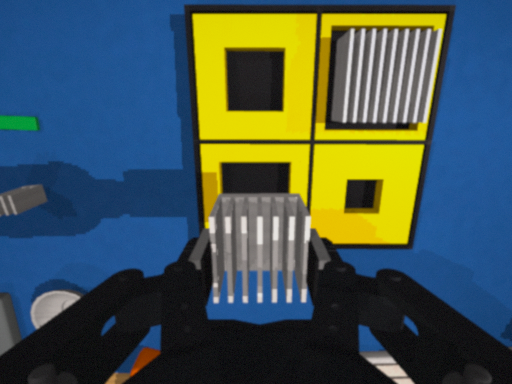

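L held upright over well_l, and the recess edge shows at (255,163). Descend, release and retreat.

Emit:
{"fn": "play_rows", "kwargs": {
  "plan": [
    [[1,0.035,-0.0025,0.001,0],[1,0.06,-0.0025,0.001,0],[1,0.078,-0.0025,0.001,0],[1,0.087,-0.0025,0.001,0],[1,0.09,-0.0025,0.001,0],[1,0.0925,-0.0025,0.001,0],[1,0.0925,-0.0025,0.001,0]]
  ]
}}

```text
clock: 11.2
position: [0.6046, 0.1424, 0.0247]
ee_rot: [0.713, -0.014, 0.701, 0.012]
contact_force: [0.3, 0.2, -1.2]
width: 0.0459
```

```bash
python3 - <<'E'
from h import *
go(.604,.1425,.022,92)
E
```

```text
clk 11.2 pos [0.6046 0.1424 0.0247] yaw 92.1 q6 -1.48 w 0.0459 F [ 0.3  0.2 -1.2] toolx [ 0.017 -0.001 -1.   ]
shift [ 0.0027  0.0001 -0.0006] turn 0.1 or -179.9
```

Emit:
{"fn": "play_rows", "kwargs": {
  "plan": [
    [[1,0.0025,0,0,0],[1,0.0025,0,0,0],[0,0.0025,0,0,0],[0,0.0025,0,0,0],[0,0.0025,0,0,0],[0,-0.01,0,0,0],[0,-0.04,0,0,0],[0,-0.09,0,0,0],[0,-0.13,0,0,0],[0,-0.13,0,0,0],[0,-0.13,0,0,0]]
  ]
}}

```text
clock: 12.3
position: [0.6032, 0.1427, 0.1569]
ee_rot: [0.714, -0.014, 0.7, 0.013]
contact_force: [-0.1, -0.1, -0.8]
width: 0.0852
```

```bash
python3 - <<'E'
from h import *
im,d,W=wrist("w7");tops(W,d,.036,.052,close=7)
go(.4222,-.3247,.16,22)
go(.4222,-.3247,.16,112)
E
```

```text
top px [372.  76.] c [504.6 235.5] sz [62.1 63.1] ang 2.1 z 0.0422
top px [259. 186.] c [604.1 143. ] sz [47.5 47. ] ang 2.2 z 0.043
clk 12.35 pos [0.6021 0.1426 0.1552] yaw 92.1 q6 -1.48 w 0.0855 F [-0.2  0.3 -0.6] toolx [ 0.017 -0.001 -1.   ]
shift [-0.0072 -0.4603 -0.1968] turn 70.1 or -109.9
clk 12.35 pos [0.6021 0.1426 0.1552] yaw 92.1 q6 -1.48 w 0.0855 F [-0.2  0.3 -0.6] toolx [ 0.017 -0.001 -1.   ]
shift [-0.0072 -0.4603 -0.1968] turn -19.9 or 160.1
```

View pics/w7.png

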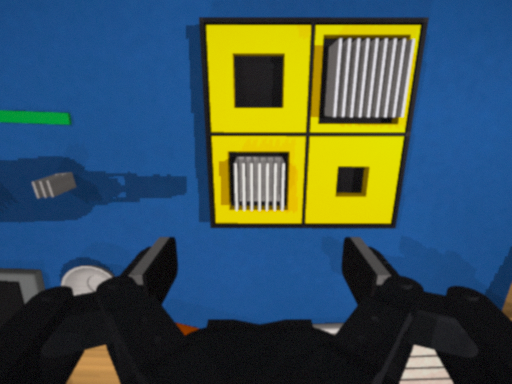

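Emit:
{"fn": "play_rows", "kwargs": {
  "plan": [
    [[0,-0.007,-0.46,-0.197,70],[0,-0.007,-0.46,-0.197,70],[0,-0.007,-0.46,-0.197,70],[0,-0.007,-0.46,-0.197,70],[0,-0.007,-0.46,-0.197,70],[0,-0.007,-0.46,-0.197,70],[0,-0.007,-0.46,-0.197,70],[0,-0.007,-0.46,-0.197,70],[0,-0.007,-0.46,-0.197,70],[0,-0.007,-0.46,-0.197,70],[0,-0.007,-0.46,-0.197,70],[0,-0.007,-0.46,-0.197,70]]
  ]
}}

```text
clock: 13.55
position: [0.4206, -0.3246, 0.1581]
ee_rot: [0.59, 0.399, 0.582, -0.392]
contact_force: [0.7, 0.4, 0.2]
width: 0.0853
```

Emit:
{"fn": "play_rows", "kwargs": {
  "plan": [
    [[0,0,0,0,0],[0,0,0,0,0]]
  ]
}}

```text
clock: 13.75
position: [0.4206, -0.3229, 0.1573]
ee_rot: [0.589, 0.399, 0.583, -0.392]
contact_force: [-0.1, -0.6, 0.1]
width: 0.0853
```

```bash
python3 - <<'E'
from h import *
im,d,W=wrist("w8");tops(W,d,close=7)
go(.4222,-.3247,.0135,22)
E
```

```text
top px [337.  44.] c [ 437.1 -180. ] sz [32.8 31.8] ang 65.0 z 0.0346
top px [495. 136.] c [ 613.2 -192.2] sz [31.2 47.6] ang 33.9 z 0.0347
top px [259. 188.] c [ 422.8 -324.4] sz [31.8 32.4] ang 21.4 z 0.0347
clk 13.8 pos [ 0.4208 -0.323   0.1576] yaw 22.0 q6 -1.18 w 0.0852 F [0.5 0.  0.6] toolx [ 0.014  0.003 -1.   ]
shift [ 0.1441 -0.0014  0.0018] turn 0.0 or -180.0
```

View pics/w8.png

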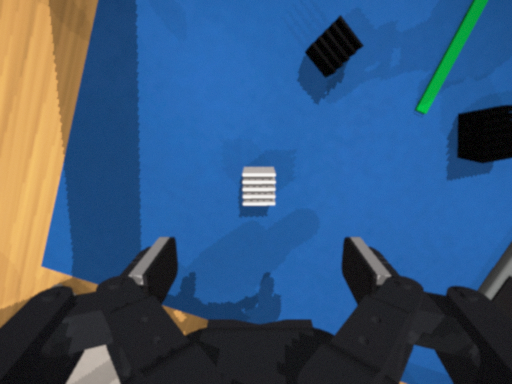

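Emit:
{"fn": "play_rows", "kwargs": {
  "plan": [
    [[0,0.04,-0.001,0.002,0],[0,0.09,-0.001,0.002,0],[0,0.125,-0.001,0.002,0],[0.2,0.144,-0.001,0.002,0],[0.3,0.144,-0.001,0.002,0],[0.5,0.144,-0.001,0.002,0],[0.6,0.144,-0.001,0.002,0],[1,0.144,-0.001,0.002,0],[1,0.144,-0.001,0.002,0],[1,0.144,-0.001,0.002,0],[1,0.144,-0.001,0.002,0],[1,0.144,-0.001,0.002,0]]
  ]
}}

```text
clock: 15.0
position: [0.4239, -0.3257, 0.0154]
ee_rot: [0.591, 0.399, 0.581, -0.392]
contact_force: [1.6, 1.5, 5.8]
width: 0.0311
```

Emit:
{"fn": "play_rows", "kwargs": {
  "plan": [
    [[1,-0.03,0,0,0],[1,-0.07,0,0,0],[1,-0.11,0,0,0],[1,-0.11,0,0,0],[1,-0.11,0,0,0]]
  ]
}}

```text
clock: 15.5
position: [0.4223, -0.3261, 0.1268]
ee_rot: [0.592, 0.399, 0.58, -0.392]
contact_force: [-0.2, 0.1, -0.9]
width: 0.0309
```

```bash
python3 - <<'E'
from h import *
go(.507,.1385,.12,2.1)
E
```

```text
clk 15.5 pos [ 0.4223 -0.3261  0.1268] yaw 22.0 q6 -1.19 w 0.0309 F [-0.2  0.1 -0.9] toolx [ 0.019 -0.002 -1.   ]
shift [ 0.0076  0.2526 -0.3991] turn 19.9 or -160.1
```

Emit:
{"fn": "play_rows", "kwargs": {
  "plan": [
    [[1,0.007,0.02,-0.032,2],[1,0.007,0.043,-0.068,5],[1,0.007,0.067,-0.106,8],[1,0.007,0.092,-0.146,12],[1,0.007,0.118,-0.187,16],[1,0.007,0.144,-0.228,19.9],[1,0.007,0.17,-0.269,19.9],[1,0.007,0.196,-0.31,19.9],[1,0.007,0.22,-0.348,19.9],[1,0.007,0.24,-0.379,19.9],[1,0.007,0.2526,-0.399,19.9],[1,0.007,0.2526,-0.399,19.9]]
  ]
}}

```text
clock: 16.7
position: [0.5062, 0.1411, 0.1189]
ee_rot: [0.514, 0.493, 0.506, -0.486]
contact_force: [-0.2, -0.9, -0.8]
width: 0.0306
```

Emit:
{"fn": "play_rows", "kwargs": {
  "plan": [
    [[1,0,0,0,0],[1,0,0,0,0]]
  ]
}}

```text
clock: 16.9
position: [0.505, 0.1402, 0.1177]
ee_rot: [0.514, 0.493, 0.506, -0.487]
contact_force: [0.7, -0.2, -0.2]
width: 0.0308
```

```bash
python3 - <<'E'
from h import *
im,d,W=wrist("w9");
go(.507,.1385,.025,2.1)
E
```

```text
clk 16.95 pos [0.5054 0.14   0.1181] yaw 2.3 q6 0.1 w 0.0312 F [-0.4  0.1 -0. ] toolx [ 0.014 -0.002 -1.   ]
shift [0.0931 0.0003 0.0013] turn 0.2 or -179.8
```

View pics/w9.png

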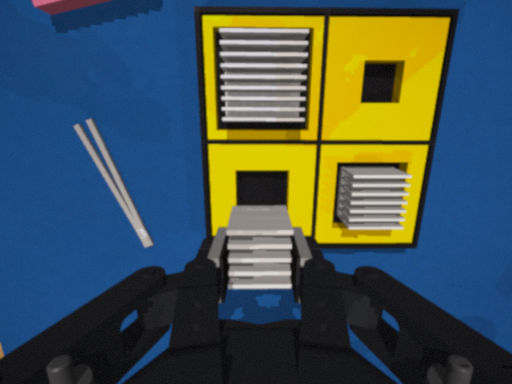

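Emit:
{"fn": "play_rows", "kwargs": {
  "plan": [
    [[1,0.035,0,0.001,0],[1,0.06,0,0.001,0],[1,0.078,0,0.001,0],[1,0.087,0,0.001,0],[1,0.09,0,0.001,0],[1,0.093,0,0.001,0],[1,0.093,0,0.001,0]]
  ]
}}

```text
clock: 17.65
position: [0.5072, 0.1387, 0.0256]
ee_rot: [0.514, 0.493, 0.505, -0.487]
contact_force: [-0.5, -0.1, -0.5]
width: 0.0311
```

```bash
python3 - <<'E'
from h import *
go(.507,.1385,.0235,2.1)
E
```

```text
clk 17.65 pos [0.5072 0.1387 0.0256] yaw 2.3 q6 0.1 w 0.0311 F [-0.5 -0.1 -0.5] toolx [ 0.015 -0.002 -1.   ]
shift [ 0.0021 -0.0003  0.0002] turn 0.2 or -179.8
```

Emit:
{"fn": "play_rows", "kwargs": {
  "plan": [
    [[1,0.002,0,0,0],[1,0.002,0,0,0],[0.35,0.002,0,0,0],[0.35,0.002,0,0,0],[0.35,0.002,0,0,0],[0.35,-0.01,0,0,0],[0.35,-0.04,0,0,0],[0.35,-0.09,0,0,0],[0.35,-0.13,0,0,0],[0.35,-0.13,0,0,0],[0.35,-0.13,0,0,0]]
  ]
}}

```text
clock: 18.75
position: [0.5058, 0.139, 0.1573]
ee_rot: [0.515, 0.494, 0.505, -0.486]
contact_force: [0.4, -0.5, 0.3]
width: 0.0557
```

```bash
python3 - <<'E'
from h import *
im,d,W=wrist("w10");tops(W,d,.036,.052,close=9)
go(.6145,-.0705,.16,0)
go(.6145,-.0705,.16,90)
E
```

```text
top px [260.  78.] c [505.1 235.9] sz [62.2 62.1] ang 2.0 z 0.0428
top px [359. 186.] c [604.5 143.2] sz [47.6 47.4] ang 2.4 z 0.0425
top px [259. 186.] c [507.6 140.1] sz [32. 32.] ang 2.5 z 0.0423
clk 18.8 pos [0.5047 0.1389 0.1558] yaw 2.3 q6 0.1 w 0.0557 F [ 0.1  0.6 -0.2] toolx [ 0.015 -0.002 -1.   ]
shift [-0.0022  0.1015  0.2135] turn 2.3 or -177.7
clk 18.8 pos [0.5047 0.1389 0.1558] yaw 2.3 q6 0.1 w 0.0557 F [ 0.1  0.6 -0.2] toolx [ 0.015 -0.002 -1.   ]
shift [-0.0022  0.1015  0.2135] turn -87.7 or 92.3
```

View pics/w10.png

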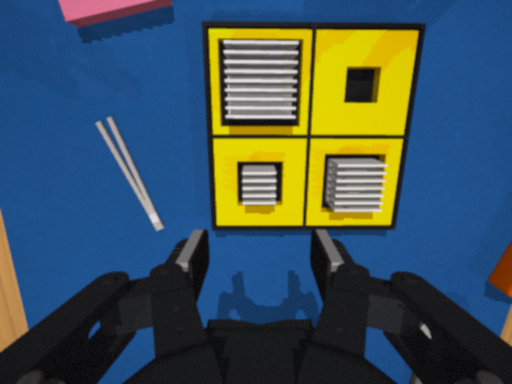

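Emit:
{"fn": "play_rows", "kwargs": {
  "plan": [
    [[0.35,-0.002,0.1015,0.2135,2.3],[0.35,-0.002,0.1015,0.2135,2.3],[0.35,-0.002,0.1015,0.2135,2.3],[0.35,-0.002,0.1015,0.2135,2.3],[0.35,-0.002,0.1015,0.2135,2.3],[0.35,-0.002,0.1015,0.2135,2.3],[0.35,-0.002,0.1015,0.2135,2.3],[0.35,-0.002,0.1015,0.2135,2.3],[0.35,-0.002,0.1015,0.2135,2.3]]
  ]
}}

```text
clock: 19.7
position: [0.6135, -0.0691, 0.1592]
ee_rot: [0.504, 0.503, 0.497, -0.497]
contact_force: [-0.8, -0.4, -0.9]
width: 0.0556
```

```bash
python3 - <<'E'
from h import *
im,d,W=wrist("w11");tops(W,d,close=9,mn=30)
go(.6145,-.0705,.0145,0)
E
```

```text
top px [491.  60.] c [816.   43.4] sz [49.2 96.3] ang 15.0 z 0.0339
top px [261. 186.] c [616.7 -69.7] sz [16.5 17.2] ang 8.5 z 0.0347
top px [265. 288.] c [ 621.2 -187.3] sz [47.3 48.1] ang 32.5 z 0.034
top px [ 90. 276.] c [ 427.7 -170.6] sz [37.7 16.5] ang 34.2 z 0.0336
clk 19.75 pos [ 0.6137 -0.0691  0.1595] yaw 0.0 q6 -0.23 w 0.0555 F [-0.7  0.2 -0.8] toolx [ 0.014 -0.001 -1.   ]
shift [ 0.145  -0.0012  0.0012] turn 0.0 or -180.0
```

View pics/w11.png

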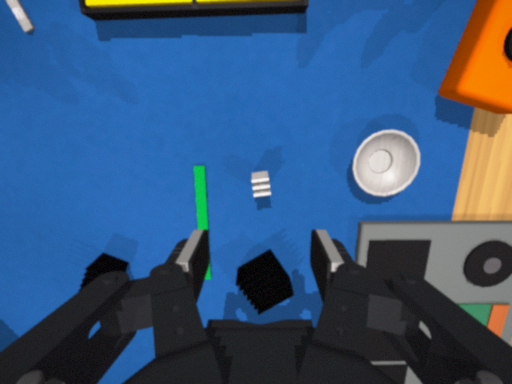

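```bash
python3 - <<'E'
from h import *
go(.6165,-.0697,.0145,8.5)
E
```

```text
clk 19.75 pos [ 0.6137 -0.0691  0.1595] yaw 0.0 q6 -0.23 w 0.0555 F [-0.7  0.2 -0.8] toolx [ 0.014 -0.001 -1.   ]
shift [0.145  0.0008 0.0004] turn -8.5 or 171.5
```

Emit:
{"fn": "play_rows", "kwargs": {
  "plan": [
    [[0.35,0.03,0.001,0,-8.5],[0.35,0.08,0.001,0,-8.5],[0.35,0.12,0.001,0,-8.5],[0.35,0.145,0.001,0,-8.5],[0.35,0.145,0.001,0,-8.5],[0.5,0.145,0.001,0,-8.5],[0.7,0.145,0.001,0,-8.5],[1,0.145,0.001,0,-8.5],[1,0.145,0.001,0,-8.5],[1,0.145,0.001,0,-8.5],[1,0.145,0.001,0,-8.5],[1,0.145,0.001,0,-8.5]]
  ]
}}

```text
clock: 20.95
position: [0.6183, -0.0695, 0.0169]
ee_rot: [0.541, 0.465, 0.53, -0.458]
contact_force: [0.1, -0.4, 7.0]
width: 0.0154
```

Emit:
{"fn": "play_rows", "kwargs": {
  "plan": [
    [[1,-0.03,0,0,0],[1,-0.07,0,0,0],[1,-0.11,0,0,0],[1,-0.11,0,0,0],[1,-0.11,0,0,0]]
  ]
}}

```text
clock: 21.45
position: [0.6169, -0.0695, 0.1287]
ee_rot: [0.542, 0.466, 0.529, -0.457]
contact_force: [-0.8, 0.1, -0.6]
width: 0.0161
```

```bash
python3 - <<'E'
from h import *
go(.6005,.2385,.12,2.1)
z=np.load("w10.npz");W=z["W"]
r=W[85,300:430];print([(300+i,p.round(4).tolist()) for i,p in enumerate(r) if i and abs(p[2]-r[i-1][2])>.005])
c=W[50:125,358];print([(50+i,p.round(4).tolist()) for i,p in enumerate(c) if i and abs(p[2]-c[i-1][2])>.005])
E
```

```text
clk 21.45 pos [ 0.6169 -0.0695  0.1287] yaw 8.5 q6 -0.38 w 0.0161 F [-0.8  0.1 -0.6] toolx [ 0.022 -0.003 -1.   ]
shift [ 0.0075  0.0293 -0.3071] turn 6.4 or -173.6
[(301, [0.5437, 0.2352, 0.0203]), (346, [0.59, 0.2382, 0.0082]), (417, [0.6644, 0.2419, 0.0011])]
[(67, [0.5979, 0.2541, 0.0133]), (103, [0.5997, 0.2213, 0.0207])]
```

Emit:
{"fn": "play_rows", "kwargs": {
  "plan": [
    [[1,0.007,0.003,-0.035,1],[1,0.007,0.007,-0.075,3],[1,0.007,0.011,-0.12,6.4],[1,0.007,0.016,-0.165,6.4],[1,0.007,0.02,-0.21,6.4],[1,0.007,0.024,-0.25,6.4],[1,0.007,0.027,-0.285,6.4],[1,0.007,0.0295,-0.3068,6.4],[1,0.007,0.0295,-0.3068,6.4],[1,0.007,0.0295,-0.3068,6.4],[1,0.007,0.0295,-0.3068,6.4]]
  ]
}}

```text
clock: 22.55
position: [0.6002, 0.237, 0.1196]
ee_rot: [0.515, 0.495, 0.503, -0.487]
contact_force: [-0.2, -0.1, 0.4]
width: 0.016
```

```bash
python3 - <<'E'
from h import *
im,d,W=wrist("w12");
go(.601,.238,.0265,2.1)
E
```

```text
clk 22.6 pos [0.6005 0.2369 0.1199] yaw 2.1 q6 0.24 w 0.0157 F [-0.  -0.2 -0.1] toolx [ 0.02  -0.004 -1.   ]
shift [ 0.0934 -0.0013 -0.0015] turn -0.0 or 180.0
```

View pics/w12.png

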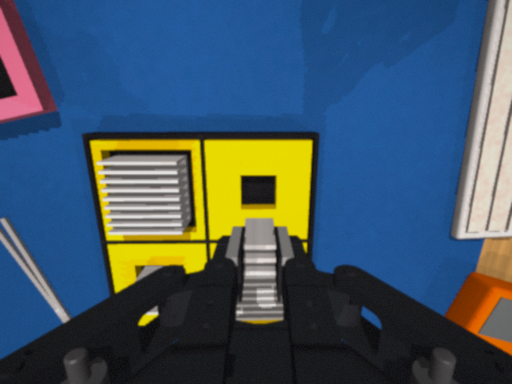

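```bash
python3 - <<'E'
from h import *
z=np.load("w12.npz");W=z["W"];d=z["d"]
r=W[190,225:300];print([(225+i,p.round(4).tolist()) for i,p in enumerate(r) if i and abs(p[2]-r[i-1][2])>.005])
c=W[160:225,258];print([(160+i,p.round(4).tolist()) for i,p in enumerate(c) if i and abs(p[2]-c[i-1][2])>.005])
for v in (215,225,240,250,260,275,290,305,315): print(v,W[v,246].round(4),W[v,260].round(4),W[v,274].round(4))
E
```

```text
[(239, [0.5947, 0.3076, 0.2609]), (240, [0.5847, 0.2394, 0.0214]), (241, [0.5852, 0.2362, 0.0102]), (276, [0.617, 0.2402, 0.0208])]
[(175, [0.6007, 0.2504, 0.0073]), (218, [0.5994, 0.2454, 0.1034])]
215 [0.5906 0.2153 0.0203] [0.6035 0.2162 0.0217] [0.6164 0.2165 0.0216]
225 [0.5924 0.245  0.1136] [0.6003 0.2453 0.1138] [0.6083 0.2456 0.114 ]
240 [0.5929 0.2447 0.1322] [0.5999 0.2453 0.1331] [0.6069 0.2457 0.1335]
250 [0.593  0.2381 0.1303] [0.6003 0.2375 0.1288] [0.6076 0.2379 0.1292]
260 [0.5932 0.2368 0.1382] [0.6002 0.2363 0.137 ] [0.607  0.2375 0.1388]
275 [0.5934 0.2281 0.1378] [0.6049 0.1669 0.0426] [0.6175 0.167  0.0422]
290 [0.5927 0.1513 0.0429] [0.6055 0.1512 0.0424] [0.6183 0.1514 0.0422]
305 [0.5931 0.1351 0.0427] [0.6061 0.1353 0.0427] [0.619  0.1362 0.0434]
315 [0.5934 0.1214 0.0396] [0.6066 0.1226 0.0407] [0.6199 0.1227 0.0405]
```

Emit:
{"fn": "play_rows", "kwargs": {
  "plan": [
    [[1,0.035,-0.001,-0.0015,0],[1,0.06,-0.001,-0.0015,0],[1,0.078,-0.001,-0.0015,0],[1,0.087,-0.001,-0.0015,0],[1,0.09,-0.001,-0.0015,0],[1,0.0935,-0.001,-0.0015,0],[1,0.0935,-0.001,-0.0015,0]]
  ]
}}

```text
clock: 23.3
position: [0.6019, 0.2379, 0.0269]
ee_rot: [0.515, 0.495, 0.503, -0.487]
contact_force: [0.1, -0.5, 0.2]
width: 0.016
```

```bash
python3 - <<'E'
from h import *
go(.601,.238,.025,2.1)
E
```

```text
clk 23.3 pos [0.6019 0.2379 0.0269] yaw 2.0 q6 0.24 w 0.016 F [ 0.1 -0.5  0.2] toolx [ 0.021 -0.003 -1.   ]
shift [ 0.0019 -0.0009 -0.0002] turn -0.1 or 179.9
```

Emit:
{"fn": "play_rows", "kwargs": {
  "plan": [
    [[1,0.002,0,0,0],[1,0.002,0,0,0],[0.45,0.002,0,0,0],[0.45,0.002,0,0,0],[0.45,0.002,0,0,0],[0.45,-0.01,0,0,0],[0.45,-0.04,0,0,0],[0.45,-0.09,0,0,0],[0.45,-0.13,0,0,0],[0.45,-0.13,0,0,0],[0.45,-0.13,0,0,0]]
  ]
}}

```text
clock: 24.4
position: [0.5997, 0.2385, 0.1592]
ee_rot: [0.516, 0.497, 0.502, -0.485]
contact_force: [0.3, -0.6, 0.8]
width: 0.047
```

```bash
python3 - <<'E'
from h import *
im,d,W=wrist("w13");tops(W,d,.036,.052,close=9,mn=30)
go(.601,.238,.025,2.1)
im,d=manip.get_image("top");cv2.imwrite("pics/top1.png",im[:,:,::-1])
W=world("top",d)
m=((W[...,2]>.026)&(W[...,2]<.06)&(im.sum(2)<150)).astype(np.uint8);m[:,:300]=0;m[:120]=0;m[260:]=0
n,l,s_,c=cv2.connectedComponentsWithStats(m)
for i in range(1,n):
    if s_[i,4]>20: print(c[i],cv2.minAreaRect((W[l==i][:,:2]*1000).astype(np.float32)))
E
```

```text
top px [157. 186.] c [505.  235.6] sz [63.1 62.3] ang 2.1 z 0.0423
top px [260. 188.] c [603. 238.] sz [16.7 17.7] ang 1.6 z 0.0424
top px [258. 273.] c [604.6 143.4] sz [47.1 48.3] ang 1.8 z 0.0415
top px [158. 266.] c [504.3 148.5] sz [26.7 15.9] ang 3.8 z 0.0407
top px [483. 299.] c [858.  115.8] sz [42.7 53.9] ang 78.8 z 0.0362
clk 24.45 pos [0.5986 0.2382 0.1573] yaw 2.0 q6 0.24 w 0.0469 F [-0.8 -0.4 -0.4] toolx [ 0.022 -0.003 -1.   ]
shift [ 0.1323 -0.0005 -0.0003] turn -0.1 or 179.9
[336.7966805  150.46473029] ((618.8455200195312, -187.7548065185547), (45.75883102416992, 47.75566482543945), 32.53535079956055)
[335.171875 224.609375] ((432.9985656738281, -186.67771911621094), (16.802295684814453, 31.25168800354004), 65.1461181640625)
```

View pics/w13.png

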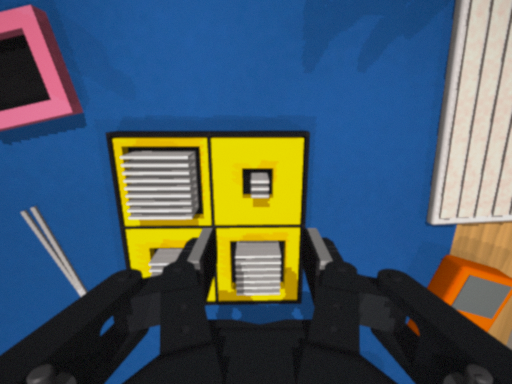

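View pics/top1.png

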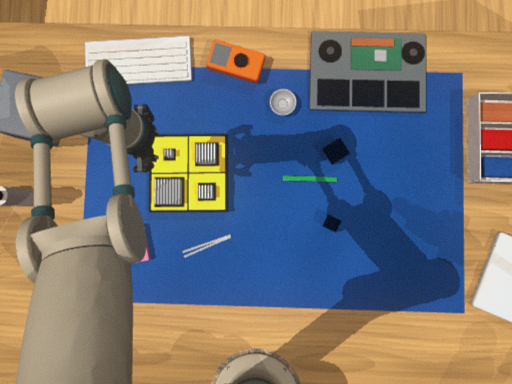

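All four sinks are seated: their tops read 41.5 to 43 mm above the mat. They are within about 2 mm of their recess centres, and the black ones haven't moved. Handing in.

```bash
python3 -c "
from rig import manip
print(manip.sign_off())"
```

```text
the job is handed in; nothing more can be done
None
```

All four silver heat sinks are in the compartments cut for their sizes, and I handed the job in at about 24.5 s of the 96 s allowed. I placed them in the order xl, l, m, s, gripping each one high so the fingers stayed above the rims.

- **Sinks:** The last wrist images put each sink within about 2 mm of its recess centre. Their tops were level at about 42–43 mm above the mat, where a seated sink should read 44 mm. Depth here reads about 1–2 mm low, so they are on the recess floor. The last image also showed well_l's sink at 41.5 mm, and it showed well_m's sink only in part because a finger was in front of it. The fuller images taken just after each of those two was placed read 43 mm and 42.3 mm.
- **Black sinks:** The final top view shows both within 1 mm of where they started.
- **Arm:** The gripper ended open, about 110 mm above the sinks and touching nothing. Readings at the end of each move never exceeded about 9 N.
- **Tool tilt:** By the end the tool had drifted to about 0.02 rad off vertical. The moves have no way to correct that, and I saw no effect on how the sinks sit.

No check failed. The sign-off reports no verdict.

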